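Pack the door wedges head to tail in the sloping bedside tidy

ROBOT

A 6-joint arm with a two-finger parallel gripper is mounted at the origin on the work surface. World frame = base frame: x ahead of the robot, y to its left, z up, the work surface at z = 0. Lengths are in m, angles in rad, forces in N, time in s.
With the tool pointing down it reaches from about 0.3 to 0.75 m from the base axis. Payload 8.5 kg.
Tool frame: the origin (TCP) lies at the very end of the fingers, on their centre line; the grasp point (between the pads) lies 19 mm behind it; z points along the fingers, y is the line along which they close (so a half turn about z gives the same grasp; the last joint's range is limited). The gripper opens to 85 mm and grips with 20 to 120 N. Pads are 22 mm wide; open, the fingers measure 114 mm over their backs; the gripper's body (76 mm by 85 mm) begins 54 mm behind the grasp point. The pads swing forward as they close: fully open they stand 13 mm farther back than shut.
Start: joints at [-1.364, 0.381, 1.297, -0, 1.464, -0.215], TCP at [0.225, -0.502, 0.231] pointing down, gripper open.
Joint ranges: [-3.11, 3.11], [-0.89, 2.33], [0.22, 2.48], [-1.42, 4.56], [0.17, 2.85], [-2.88, 2.88]. Speed limits (rad/s): [2.39, 2.39, 3.14, 3.14, 3.14, 3.14].

INTERFACE

Orientations are given as a 3x3 rotation matrix whose columns are the frame's x, y, z axes.
In Python, from cell import sensors, imaging, job gives the robot as it stands. The module is installed in compiled form; this text tells all that it offers.
- The arm moves only by the shell command python3 -m pendant 'ROWS' [FORCE]. ROWS is JSON, a list of rows, each a list of 3 entries, a list of its own where there are three numbers: the opening, from 0 (shut) to 1 (fully open), then the shift along the world's x, y, z normalised to -1 to 1, where 1 is 600 mm, then the turn, a rotation vector about the world's x, y, z normalised to -1 to 1, where 1 is 180 degrees. A call has 1 to 8 rows; each row is the pose to reach, as a shift and turn from the pose commanded when the call began, turning the shorter way round; what a row does not reach only later rows make up. A row lasts 1/12 s, in which the tool goes at most 41.7 mm and 7.16 degrees, less where a joint would pass 70% of its speed; a pose out of reach is approached as far as the arm can. A call with a number of a shift or a turn outside -1 to 1 is refused whole. A call with a gripper value outside its range is refused whole. The fingers move at their own pace and stop on an object; FORCE is the grip in N (left out, the last holds). Time passes only in rows, so rows that repeat a pose let the fingers close. It gives the time, the measured TCP pose, the force, the opening and the grip force at its end, in the units of the state.
- sensors.observe(): the state, without advancing time (a new reading comes with each control period).
- imaging.read_camera(name): name is "side" or "top" or "wrist"; returns a dict with "image" (420x560x3 uint8, red, green, blue), "K" (3x3 intrinsics, pixels), "R" (3x3) and "t" (3): a world point X has camera coordinates R X + t. Camera axes: x right, y down, z forward; pixel columns grow to the right and rows downward; lengths in m; the calibration is good to about 2 mm. A picture is of the moment at which its call begins. There is no depth.
- job.sign_off(): hands the job in; it is judged then, once.
The state is a dict: "time": time; "q": joint angles; "qvel": joint speeds; "joint_efforts": joint torques, N m; "ee_pos": TCP position; "orientation": TCP orientation; "ft_force": force on the tool from outside, world axes, zero at the start; "ft_torque": the same for the moment, N m; "grip_width": finger opening in m; "grasp_force": force on a finger pad.
Only numpy, scipy, OpenCV 4.12 (cv2) and the standard library are available. Lean on these libraries where they do the work, as an engineer would, in place of code of your own. Each camera call takes 0.05 s, during which the arm holds its last target. There are 200 camera calls.

TASK

Put the three loose door wedges into the sloping tidy with the one that is already there, packed alternately head to tail and snug, so that all four lie flat on its floor and fill the tray as one neat rectangle. Leave the bottle, the tumbler and the phone where they are.

Things in the scene. Friction and masses are not known exactly. Their poses are not given: they have to be found in the camera images.
- tidy: sloping tidy: a grey tray with white walls on dark wooden feet, fixed to the table, its low side towards the robot; the tray is tilted 24 degrees. Origin on the table under the centre of the tray, x away from the robot, z up. Wedges do not slide down the tray by themselves: they stay where they are let go. See tidy_floor
- tidy_floor (a point): centre of the tray's inner floor, 52 mm above the table. +x up the slope, +y left, z square to the floor. Floor 120 mm (x) by 68 mm (y). Walls at x = -60 and +60 mm: 30 mm high, 8 thick, only 50 long (y -25 to 25). Brass lips along y = -34 and +34 mm: 6 mm high, 8 wide, so the wedges' ends stay free above them
- wedge_a_mid (a point): middle of a door-stop wedge: half-way along and half-way up (20 mm), 14.5 mm in from its straight face. +x along its length to the heel (end face 32 mm away), -y to the straight face, +y to the sloping face (5.5 mm away at the toe, 23.5 mm at the heel), z up. Already in the tray, loose, straight face 8 mm short of the low wall, heel to the tray's -y
- wedge_b_mid (a point): middle of a door-stop wedge: half-way along and half-way up (20 mm), 14.5 mm in from its straight face. +x along its length to the heel (end face 32 mm away), -y to the straight face, +y to the sloping face (5.5 mm away at the toe, 23.5 mm at the heel), z up. Starts on the table at any yaw
- wedge_c_mid (a point): middle of a door-stop wedge: half-way along and half-way up (20 mm), 14.5 mm in from its straight face. +x along its length to the heel (end face 32 mm away), -y to the straight face, +y to the sloping face (5.5 mm away at the toe, 23.5 mm at the heel), z up. Starts on the table at any yaw
- wedge_d_mid (a point): middle of a door-stop wedge: half-way along and half-way up (20 mm), 14.5 mm in from its straight face. +x along its length to the heel (end face 32 mm away), -y to the straight face, +y to the sloping face (5.5 mm away at the toe, 23.5 mm at the heel), z up. Starts on the table at any yaw
- wedge_a: pale wood door-stop wedge with an orange heel, lying on its side. From above a right trapezoid: 64 mm long between parallel end faces, heel 38 mm wide, toe 20 mm; one long side straight (square to the ends), the other sloping. 40 mm high, 35 to 75 g. Origin under its middle point, on the underside; axes as for its middle
- wedge_b: pale wood door-stop wedge with an orange heel, lying on its side. From above a right trapezoid: 64 mm long between parallel end faces, heel 38 mm wide, toe 20 mm; one long side straight (square to the ends), the other sloping. 40 mm high, 35 to 75 g. Origin under its middle point, on the underside; axes as for its middle
- wedge_c: pale wood door-stop wedge with an orange heel, lying on its side. From above a right trapezoid: 64 mm long between parallel end faces, heel 38 mm wide, toe 20 mm; one long side straight (square to the ends), the other sloping. 40 mm high, 35 to 75 g. Origin under its middle point, on the underside; axes as for its middle
- wedge_d: pale wood door-stop wedge with an orange heel, lying on its side. From above a right trapezoid: 64 mm long between parallel end faces, heel 38 mm wide, toe 20 mm; one long side straight (square to the ends), the other sloping. 40 mm high, 35 to 75 g. Origin under its middle point, on the underside; axes as for its middle
- water_bottle: bystander: pale translucent water bottle, 68 mm across, 210 mm tall; origin under its centre
- tumbler: bystander: glass tumbler, 72 mm across, 100 mm tall, standing on a fixed coral coaster 4 mm thick and 100 mm square; origin under its centre
- phone: bystander: phone lying long side down on a small black stand, 150 mm wide (y), 85 mm deep, 80 mm tall; origin under the stand's centre
Mind the look-alikes: they are no part of the job. Leave any grey or pink look-alike of the wedge_d alone.

How it is judged:
At the end, for the whole second after the job is handed in: all four wedges at rest on the tidy's floor between its walls and lips: middle points 16 to 24 mm above the floor, within 6 mm of its centre line; length across the slope and underside flat to the floor within 0.12 rad (all four fit only head to tail) (z of wedge_a_mid in the frame of tidy_floor between 0.016 and 0.024 m and y of wedge_a_mid in the frame of tidy_floor between -0.006 and 0.006 m and x of wedge_a_mid in the frame of tidy_floor between -0.055 and 0.055 m and angle between the x axis of each of wedge_a_mid, wedge_b_mid, wedge_c_mid, wedge_d_mid and the y axis of tidy_floor, either way round below 0.12 rad and angle between the z axis of each of wedge_a_mid, wedge_b_mid, wedge_c_mid, wedge_d_mid and the z axis of tidy_floor, either way round below 0.12 rad and linear speed of each of wedge_a, wedge_b, wedge_c, wedge_d below 0.01 m/s and z of wedge_b_mid in the frame of tidy_floor between 0.016 and 0.024 m and y of wedge_b_mid in the frame of tidy_floor between -0.006 and 0.006 m and x of wedge_b_mid in the frame of tidy_floor between -0.055 and 0.055 m and z of wedge_c_mid in the frame of tidy_floor between 0.016 and 0.024 m and y of wedge_c_mid in the frame of tidy_floor between -0.006 and 0.006 m and x of wedge_c_mid in the frame of tidy_floor between -0.055 and 0.055 m and z of wedge_d_mid in the frame of tidy_floor between 0.016 and 0.024 m and y of wedge_d_mid in the frame of tidy_floor between -0.006 and 0.006 m and x of wedge_d_mid in the frame of tidy_floor between -0.055 and 0.055 m); the robot touches nothing.
It fails at once if the bottle is moved by more than 20 mm or tipped (distance of water_bottle from where it was at the start of the episode above 0.02 m or angle between water_bottle's own z axis and vertical above 0.3 rad).
It fails at once if the tumbler is moved by more than 20 mm or tipped (distance of tumbler from where it was at the start of the episode above 0.02 m or angle between tumbler's own z axis and vertical above 0.3 rad).
It fails at once if the phone is moved by more than 20 mm or tipped (distance of phone from where it was at the start of the episode above 0.02 m or angle between phone's own z axis and vertical above 0.3 rad).
It also fails if it takes over 72 s, if anything falls off the work surface, if the arm or the gripper's body presses on something with over 40 N, if the wrist force passes 120 N, or if a joint passes its speed limit or range.

## Working session

There is one attempt and no reset: what is moved stays moved. The work goes in short steps, Python scripts to look and compute and a shell command to move; the robot and the scene stay as the last step left them, time stands still between calls to the robot, and variables do not carry over. Pictures are saved under pics/ and viewed, at most 10 in all, crops included, and the job is handed in when it is done.

```bash
mkdir -p pics; python3 - <<'E'
from cell import sensors, imaging
import cv2,numpy as np,pickle
s=sensors.observe(); print({k:np.round(s[k],3).tolist() for k in ("time","ee_pos","orientation","grip_width")})
d={}
for n in("top","side"):
    c=imaging.read_camera(n); d[n]=c; cv2.imwrite(f"pics/{n}0.png",c["image"][:,:,::-1])
    print(n,np.round(c["K"],1).tolist(),np.round(c["R"],3).tolist(),np.round(c["t"],3).tolist())
pickle.dump(d,open("c0.pkl","wb"))
E
```

```text
{'time': 0.0, 'ee_pos': [0.225, -0.502, 0.231], 'orientation': [[0.912, 0.409, -0.0], [0.409, -0.912, 0.001], [0.0, -0.001, -1.0]], 'grip_width': 0.085}
top [[508.4, 0.0, 269.5], [0.0, 508.4, 208.3], [0.0, 0.0, 1.0]] [[-0.023, -1.0, -0.009], [-0.999, 0.023, -0.048], [0.048, 0.008, -0.999]] [0.041, 0.582, 1.344]
side [[430.6, 0.0, 285.9], [0.0, 430.6, 209.1], [0.0, 0.0, 1.0]] [[-0.998, -0.063, -0.014], [-0.018, 0.478, -0.878], [0.062, -0.876, -0.478]] [0.613, 0.066, 1.231]
```

View pics/top0.png

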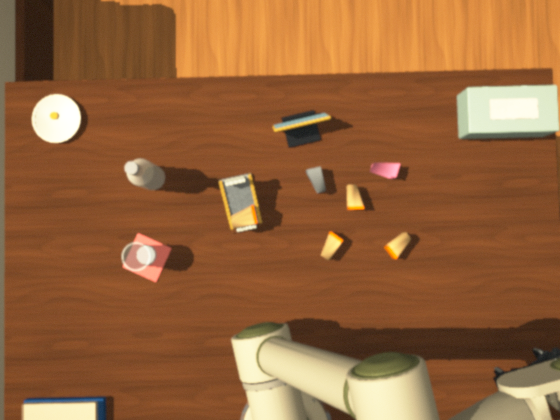

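View pics/side0.png

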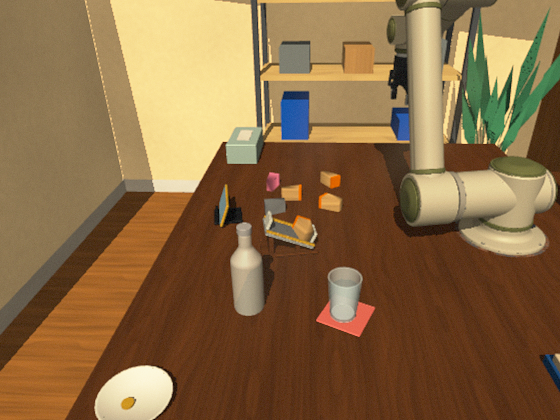

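Top view: the tidy is at (240,203), with wedge a at its low end. The possible loose wedges are pale wood with orange heels at (355,197), (332,245) and (398,245). The look-alikes are grey at (317,180) and pink at (386,170). I choose the three wooden ones. The bottle is at (145,172), the tumbler at (146,257) and the phone at (302,128), all well apart from them.

```bash
cat > h.py <<'E'
import numpy as np,cv2
def cast(c,px,z=0.,n=(0,0,1),p0=None):
    """pixels -> world points on the plane through p0 (default [0,0,z]) with normal n"""
    px=np.atleast_2d(px).astype(float); n=np.array(n,float); p0=np.array([0,0,z]) if p0 is None else np.array(p0)
    R,t=np.array(c["R"]),np.array(c["t"]); o=-R.T@t
    d=(R.T@np.linalg.inv(c["K"])@np.c_[px,np.ones(len(px))].T).T
    return o+d*((p0-o)@n/(d@n))[:,None]
def proj(c,X):
    q=(np.array(c["K"])@(np.array(c["R"])@np.atleast_2d(X).T+np.array(c["t"])[:,None])).T
    return q[:,:2]/q[:,2:]
E
python3 - <<'E'
import pickle,numpy as np,cv2
from h import *
d=pickle.load(open("c0.pkl","rb"));c=d["top"];im=c["image"]
print(np.round(cast(c,[(355,197),(332,245),(398,245)],.02),3).tolist(),np.round(cast(c,[(240,203)],.052),3), np.round(cast(c,[(302,128),(317,180),(386,170),(145,185)],.0),3).tolist())
a=cv2.resize(im[150:270,200:420],None,fx=3.6,fy=3.6,interpolation=cv2.INTER_CUBIC); cv2.imwrite("pics/crop1.png",a[:,:,::-1])
E
```

```text
[[0.607, -0.2, 0.02], [0.481, -0.136, 0.02], [0.477, -0.31, 0.02]] [[0.596 0.104 0.052]] [[0.8, -0.066, 0.0], [0.657, -0.102, 0.0], [0.68, -0.289, 0.0], [0.654, 0.364, 0.0]]
```

View pics/crop1.png

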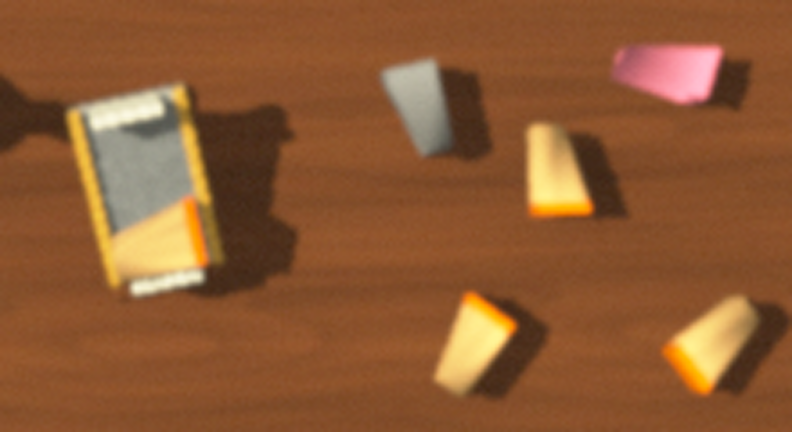

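The crop confirms the choice: three pale wooden wedges with orange heels. The grey and pink ones are the look-alikes. I'll move the wrist camera above the wedges.

```bash
python3 -m pendant '[[1,[0.1,0.1,0.2],[0,0,0]],[1,[0.44,0.45,0.22],[0,0,0]],[1,[0.44,0.45,0.22],[0,0,0]],[1,[0.44,0.45,0.22],[0,0,0]],[1,[0.44,0.45,0.22],[0,0,0]],[1,[0.44,0.45,0.22],[0,0,0]],[1,[0.44,0.45,0.22],[0,0,0]],[1,[0.44,0.45,0.22],[0,0,0]]]'
python3 -m pendant '[[1,[0.13,0.04,0],[0,0,0]],[1,[0.13,0.04,0],[0,0,0]],[1,[0.13,0.04,0],[0,0,0]],[1,[0.13,0.04,0],[0,0,0]]]'
python3 - <<'E'
from cell import sensors, imaging
import cv2,numpy as np,pickle
from h import *
s=sensors.observe(); print({k:np.round(s[k],3).tolist() for k in ("time","ee_pos","q","orientation")})
c=imaging.read_camera("wrist");pickle.dump(c,open("w1.pkl","wb")); cv2.imwrite("pics/w1.png",c["image"][:,:,::-1])
print(np.round(-np.array(c["R"]).T@c["t"],3),np.round(cast(c,[(0,0),(559,0),(559,419),(0,419)],.04),3).tolist())
hsv=cv2.cvtColor(c["image"],cv2.COLOR_RGB2HSV)
print(np.round(proj(c,[[.607,-.2,.04],[.481,-.136,.04],[.477,-.31,.04]])))
E
```

```text
time: 0.77
ee_pos: [0.4395, -0.2819, 0.3436]
orientation: [[0.912, 0.409, -0.0], [0.409, -0.912, 0.0], [-0.0, -0.0, -1.0]]
ft_force: [1.1, -0.9, -0.0]
grip_width: 0.0854
grasp_force: 0.0
time: 1.1
ee_pos: [0.5177, -0.2587, 0.3419]
orientation: [[0.911, 0.412, -0.002], [0.412, -0.911, 0.001], [-0.001, -0.002, -1.0]]
ft_force: [0.2, -0.1, 0.0]
grip_width: 0.0856
grasp_force: 0.0
{'time': 1.1, 'ee_pos': [0.518, -0.259, 0.342], 'q': [-0.668, 0.387, 0.975, -0.0, 1.782, 0.478], 'orientation': [[0.911, 0.412, -0.002], [0.412, -0.911, 0.001], [-0.001, -0.002, -1.0]]}
[ 0.591 -0.226  0.484] [[0.56, 0.133, 0.04], [0.838, -0.485, 0.04], [0.292, -0.936, 0.04], [-0.143, 0.023, 0.04]]
[[267.  83.]
 [189. 151.]
 [300. 203.]]
```

View pics/w1.png

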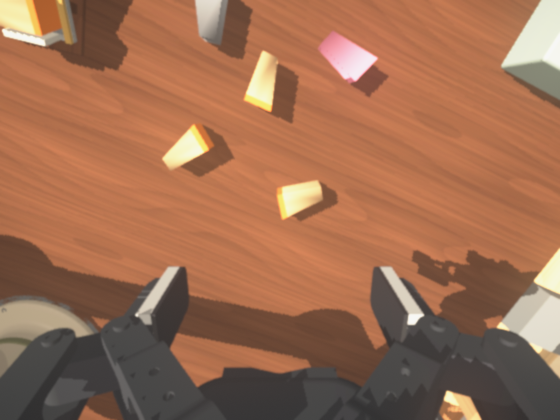

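The wrist view shows the three wooden wedges at (262,82), (188,148) and (300,198). The grey one at (211,20) and the pink one at (348,57) stay out. I'll measure their silhouettes.

```bash
cat >> h.py <<'E'
def wedges(c,amin=300):
    """list of dicts: silhouette quad (pixels), orange centroid, centroid, area"""
    h=cv2.cvtColor(cv2.GaussianBlur(c["image"],(3,3),0),cv2.COLOR_RGB2HSV).astype(int)
    H,S,V=h[...,0],h[...,1],h[...,2]
    m=((V>195)&(H>5)&(H<30)&(S>60)).astype(np.uint8); o=((S>200)&(V>175)&(H>5)&(H<19)).astype(np.uint8)
    m=cv2.morphologyEx(m|o,cv2.MORPH_OPEN,np.ones((3,3)))
    out=[]
    for k in cv2.findContours(m,cv2.RETR_EXTERNAL,cv2.CHAIN_APPROX_NONE)[0]:
        if cv2.contourArea(k)<amin: continue
        f=np.zeros_like(m);cv2.drawContours(f,[k],-1,1,-1)
        oy,ox=np.nonzero(f&o); y,x=np.nonzero(f)
        q=cv2.approxPolyDP(cv2.convexHull(k),0.04*cv2.arcLength(k,True),True)[:,0]
        out.append(dict(q=q,o=np.array([ox.mean(),oy.mean()]) if len(ox)>15 else None,no=len(ox),c=np.array([x.mean(),y.mean()]),a=int(f.sum())))
    return out
E
python3 - <<'E'
import pickle
from h import *
c=pickle.load(open("w1.pkl","rb"))
for w in wedges(c):
    if w["o"] is None: continue
    P=cast(c,[w["o"],w["c"]],.04)[:,:2]; v=P[0]-P[1]; q=cast(c,w["q"],.04)[:,:2]
    print(w["c"].round(),w["a"],w["no"],"ctr",P[1].round(3),"heel yaw",np.degrees(np.arctan2(v[1],v[0])).round(1),w["q"].tolist(),q.round(3).tolist(),np.linalg.norm(q-np.roll(q,-1,0),axis=1).round(3))
E
python3 - <<'E'
import pickle
from h import *
c=pickle.load(open("w1.pkl","rb"))
h=cv2.cvtColor(c["image"],cv2.COLOR_RGB2HSV)
for x,y in [(262,82),(268,65),(258,104),(188,150),(205,137),(300,198),(281,207),(312,192),(240,120),(100,150),(330,150),(290,220)]: print((x,y),h[y,x],c["image"][y,x])
print([ (w["a"],w["no"],w["c"]) for w in wedges(c,50)])
E
```

```text
(262, 82) [ 25  81 247] [247 234 169]
(268, 65) [ 17 111 234] [234 191 132]
(258, 104) [ 26 138 247] [247 231 113]
(188, 150) [ 29  39 247] [247 246 209]
(205, 137) [ 11 182 207] [207 115  59]
(300, 198) [ 25  83 247] [247 233 167]
(281, 207) [ 26 141 247] [247 229 110]
(312, 192) [ 24  84 247] [247 231 166]
(240, 120) [ 10 146 190] [190 118  81]
(100, 150) [ 10 145 179] [179 112  77]
(330, 150) [ 10 146 194] [194 121  83]
(290, 220) [ 11 146 184] [184 116  79]
[(487, 0, array([463.78439425, 407.01232033])), (194, 0, array([553.95360825, 361.93814433])), (563, 0, array([402.98046181, 239.660746  ])), (360, 0, array([243.40277778, 242.76111111])), (70, 0, array([322.75714286, 219.54285714])), (286, 0, array([351.43006993, 212.34265734])), (224, 0, array([154.24553571, 200.75446429])), (82, 0, array([222.47560976, 198.57317073])), (2812, 0, array([283.48897582, 244.21692745])), (391, 0, array([406.72890026, 194.41176471])), (403, 0, array([393.06451613, 177.60794045])), (4055, 0, array([269.88335388, 181.00073983])), (1004, 0, array([ 87.66932271, 165.89940239])), (1486, 0, array([173.0551817 , 140.24899058])), (96, 0, array([109.94791667, 107.84375   ])), (447, 0, array([377.14317673, 118.2885906 ])), (151, 0, array([195.13245033,  86.17218543])), (670, 0, array([200.68059701,  99.26716418])), (467, 0, array([314.35974304,  80.26766595])), (324, 0, array([394.25617284,  69.7808642 ])), (1058, 0, array([262.85916824,  81.01228733])), (1235, 0, array([20.01052632, 16.50850202]))]
```

```bash
cat > wd.py <<'E'
from h import *
def wedges(c,amin=250,g=185):
    I=c["image"]; h=cv2.cvtColor(I,cv2.COLOR_RGB2HSV).astype(int); S=h[...,1]; J=I.astype(int)
    m=((J[...,0]>215)&(J[...,1]>g)&(J[...,0]-J[...,2]>25)).astype(np.uint8)
    heel=(S>122)&(m>0)|((S>165)&(J[...,0]>195)&(h[...,0]<28))
    out=[]
    for k in cv2.findContours(cv2.morphologyEx(m|heel.astype(np.uint8),cv2.MORPH_OPEN,np.ones((3,3),np.uint8)),cv2.RETR_EXTERNAL,cv2.CHAIN_APPROX_NONE)[0]:
        if cv2.contourArea(k)<amin: continue
        f=np.zeros_like(m);cv2.drawContours(f,[k],-1,1,-1)
        oy,ox=np.nonzero((f>0)&heel); y,x=np.nonzero(f)
        hull=cv2.convexHull(k); q=cv2.approxPolyDP(hull,0.04*cv2.arcLength(hull,True),True)[:,0]
        out.append(dict(k=k[:,0],q=q,o=np.array([np.median(ox),np.median(oy)]) if len(ox)>10 else None,no=len(ox),c=np.array([x.mean(),y.mean()]),a=int(f.sum())))
    return out
def report(c,z=.04,**kw):
    for w in wedges(c,**kw):
        if w["o"] is None: continue
        P=cast(c,[w["o"],w["c"]],z)[:,:2]; v=P[0]-P[1]; q=cast(c,w["q"],z)[:,:2]
        e=np.roll(q,-1,0)-q
        print("px",w["c"].round(),"area",w["a"],w["no"],"ctr",P[1].round(3),"heel yaw",np.degrees(np.arctan2(v[1],v[0])).round(1),"\n  ",w["q"].tolist(),q.round(3).tolist(),"\n   len",np.linalg.norm(e,axis=1).round(3),"dir",np.degrees(np.arctan2(e[:,1],e[:,0])).round(1))
E
python3 - <<'E'
import pickle
from wd import *
report(pickle.load(open("w1.pkl","rb")))
E
```

```text
px [297. 197.] area 1039 130 ctr [ 0.483 -0.301] heel yaw 139.7 
   [[317, 181], [320, 193], [311, 203], [282, 217], [277, 189]] [[0.516, -0.318], [0.502, -0.33], [0.483, -0.324], [0.445, -0.295], [0.482, -0.27]] 
   len [0.019 0.02  0.048 0.044 0.059] dir [-140.   164.7  141.5   33.9  -54. ]
px [188. 146.] area 1082 287 ctr [ 0.486 -0.132] heel yaw -30.1 
   [[200, 124], [211, 146], [167, 165], [166, 153]] [[0.522, -0.138], [0.5, -0.162], [0.45, -0.115], [0.465, -0.108]] 
   len [0.032 0.069 0.017 0.064] dir [-132.1  136.8   22.7  -27.9]
px [262.  84.] area 1116 159 ctr [ 0.603 -0.194] heel yaw -168.1 
   [[262, 52], [274, 71], [270, 111], [245, 100]] [[0.638, -0.18], [0.624, -0.203], [0.576, -0.218], [0.575, -0.182]] 
   len [0.027 0.05  0.036 0.062] dir [-121.6 -162.2   91.3    2.1]
px [20. 16.] area 1196 274 ctr [0.552 0.108] heel yaw -67.3 
   [[33, 0], [41, 34], [5, 29], [0, 0]] [[0.576, 0.097], [0.543, 0.081], [0.53, 0.123], [0.56, 0.133]] 
   len [0.037 0.044 0.031 0.04 ] dir [-154.   107.    20.   -65.8]
```

```bash
cat >> h.py <<'E'
from scipy.spatial.transform import Rotation as Rn
def frame_tidy(yaw,th=24):  # columns x up slope, y left, z normal
    return Rn.from_euler("ZY",[yaw,-th],degrees=True).as_matrix()
def down(yaw_y):  # tool pointing down, tool y at yaw_y (deg)
    a=np.radians(yaw_y);y=np.array([np.cos(a),np.sin(a),0]);z=np.array([0,0,-1.]);return np.c_[np.cross(y,z),y,z]
def go(P,R,frm=None):
    from cell import sensors
    s=sensors.observe(); p0,R0=(np.array(s["ee_pos"]),np.array(s["orientation"])) if frm is None else frm
    d=np.array(P)-p0; r=Rn.from_matrix(R@R0.T).as_rotvec()
    print("shift",(d/.6).round(4).tolist(),"turn",(r/np.pi).round(4).tolist(),"rows",int(np.ceil(max(np.linalg.norm(d)/.0417,np.degrees(np.linalg.norm(r))/7.16))))
    return np.array(P),R
E
python3 - <<'E'
from h import *
T=frame_tidy(12);R=T@np.diag([1,-1,-1]); c=np.array([.596,.104,.052])
go(c+T[:,2]*.18,R)
E
```

```text
shift [0.0129, 0.5802, -0.21] turn [0.0412, -0.1274, -0.067] rows 9
```

```bash
python3 -m pendant '[[1,[0.013,0.58,-0.21],[0.041,-0.127,-0.067]],[1,[0.013,0.58,-0.21],[0.041,-0.127,-0.067]],[1,[0.013,0.58,-0.21],[0.041,-0.127,-0.067]],[1,[0.013,0.58,-0.21],[0.041,-0.127,-0.067]],[1,[0.013,0.58,-0.21],[0.041,-0.127,-0.067]],[1,[0.013,0.58,-0.21],[0.041,-0.127,-0.067]],[1,[0.013,0.58,-0.21],[0.041,-0.127,-0.067]],[1,[0.013,0.58,-0.21],[0.041,-0.127,-0.067]]]' >/dev/null
python3 -m pendant '[[1,[0,0.02,-0.008],[0,0,0]],[1,[0,0.02,-0.008],[0,0,0]],[1,[0,0.02,-0.008],[0,0,0]]]'
python3 - <<'E'
from cell import imaging
import pickle
from h import *
c=imaging.read_camera("wrist");pickle.dump(c,open("w2.pkl","wb")); cv2.imwrite("pics/w2.png",c["image"][:,:,::-1])
E
```

```text
time: 2.07
ee_pos: [0.5231, 0.0652, 0.2253]
orientation: [[0.894, 0.207, 0.398], [0.189, -0.978, 0.082], [0.406, 0.002, -0.914]]
ft_force: [1.1, -0.1, -0.2]
grip_width: 0.0854
grasp_force: 0.0
```

View pics/w2.png

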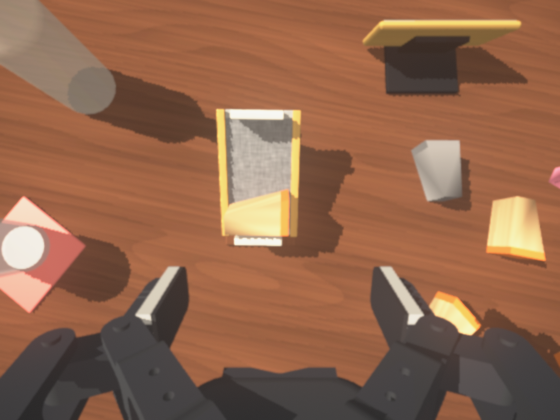

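```bash
python3 - <<'E'
import pickle
from h import *
c=pickle.load(open("w2.pkl","rb"));I=c["image"];h=cv2.cvtColor(I,cv2.COLOR_RGB2HSV).astype(int)
m=((h[...,1]<45)&(h[...,2]>200)).astype(np.uint8); m[:, :215]=0;m[:,305:]=0;m[260:]=0;m[:100]=0
n,l,st,ce=cv2.connectedComponentsWithStats(m)
W=[(st[i],ce[i]) for i in range(1,n) if st[i][4]>80]
for s,e in W: print(s,e.round(1))
print("row profile", [(y,I[y,258].tolist()) for y in list(range(105,123,2))+list(range(230,250,2))])
f=np.array([.596,.104,.052]);yaw=12.
lo=max(W,key=lambda w:w[1][1]);hi=min(W,key=lambda w:w[1][1])
for k in range(4):
    T=frame_tidy(yaw)
    P=cast(c,[hi[1],lo[1]],n=T[:,2],p0=f+.03*T[:,2])
    d=P[0]-P[1]; yaw+=np.degrees(np.arctan2((d@T[:,1]),d@T[:,0])); f=(P.mean(0)-.03*T[:,2]); 
    f=f-T[:,2]*0; print("dist",np.linalg.norm(d).round(4),"yaw",round(yaw,2),f.round(4)); f[2]=.052
T=frame_tidy(yaw);print(proj(c,[f+T@np.array(v) for v in [(60,34,6),(60,-34,6),(-60,-34,6),(-60,34,6),(68,25,30),(68,-25,30),(60,25,30),(-60,25,30),(-68,25,30),(-68,-25,30)] for v in [np.array(v)/1000]]).round(0).tolist())
E
```

```text
[226 110  66  10 532] [257.9 113.9]
[234 237  47   8 299] [256.6 241.2]
row profile [(105, [170, 111, 78]), (107, [170, 110, 79]), (109, [218, 186, 156]), (111, [247, 247, 242]), (113, [247, 247, 242]), (115, [247, 246, 240]), (117, [246, 244, 234]), (119, [194, 181, 159]), (121, [124, 115, 107]), (230, [247, 237, 173]), (232, [247, 228, 162]), (234, [244, 216, 151]), (236, [194, 165, 136]), (238, [242, 234, 216]), (240, [247, 246, 241]), (242, [247, 246, 238]), (244, [241, 233, 213]), (246, [144, 106, 83]), (248, [168, 107, 74])]
dist 0.1271 yaw 10.12 [0.6007 0.1037 0.054 ]
dist 0.1279 yaw 9.96 [0.6011 0.1035 0.0522]
dist 0.1279 yaw 9.95 [0.6012 0.1035 0.052 ]
dist 0.1279 yaw 9.94 [0.6012 0.1035 0.052 ]
[[226.0, 116.0], [294.0, 118.0], [289.0, 230.0], [228.0, 228.0], [231.0, 108.0], [285.0, 110.0], [231.0, 117.0], [233.0, 237.0], [233.0, 244.0], [280.0, 246.0]]
```

```bash
cat >> h.py <<'E'
F=np.array([.601,.1035,.052]); T=frame_tidy(10); RA=T@np.diag([1.,-1,-1]); RB=T@np.diag([-1.,1,-1])
def tp(x,y,h): return F+T@np.array([x,y,h])/1000
E
python3 - <<'E'
from h import *
a=go(tp(-39,0,60),RA); b=go(tp(-39,0,4),RA,a); go(tp(-46.5,0,4),RA,b); print((T/.6*.01).round(4).tolist())
E
```

```text
shift [0.0307, 0.0476, -0.2244] turn [0.0006, 0.0002, -0.0103] rows 4
shift [0.0374, 0.0066, -0.0853] turn [0.0, 0.0, 0.0] rows 2
shift [-0.0112, -0.002, -0.0051] turn [0.0, 0.0, 0.0] rows 1
[[0.015, -0.0029, -0.0067], [0.0026, 0.0164, -0.0012], [0.0068, 0.0, 0.0152]]
```

```bash
python3 -m pendant '[[1,[0.031,0.048,-0.224],[0,0,-0.01]],[1,[0.031,0.048,-0.224],[0,0,-0.01]],[1,[0.031,0.048,-0.224],[0,0,-0.01]],[1,[0.031,0.048,-0.224],[0,0,-0.01]],[1,[0.031,0.048,-0.224],[0,0,-0.01]],[1,[0.05,0.051,-0.267],[0,0,-0.01]],[1,[0.0684,0.0542,-0.3097],[0,0,-0.01]],[1,[0.0684,0.0542,-0.3097],[0,0,-0.01]]]' 25
python3 -m pendant '[[0.5,[0,0,0],[0,0,0]],[0.5,[0,0,0],[0,0,0]],[0.5,[0,0,0],[0,0,0]],[0.5,[0,0,0],[0,0,0]],[0.5,[0,0,0],[0,0,0]],[0.5,[0,0,0],[0,0,0]]]' 25
python3 - <<'E'
from cell import sensors
from h import *
print(((np.array(sensors.observe()["ee_pos"])-F)@T*1000).round(1))
E
```

```text
time: 2.78
ee_pos: [0.5655, 0.0965, 0.0373]
orientation: [[0.901, 0.173, 0.398], [0.159, -0.985, 0.07], [0.404, 0.001, -0.915]]
ft_force: [-1.8, -0.4, 0.4]
grip_width: 0.0856
grasp_force: 0.0
time: 3.28
ee_pos: [0.5651, 0.0976, 0.0414]
orientation: [[0.898, 0.175, 0.404], [0.161, -0.985, 0.07], [0.41, 0.002, -0.912]]
ft_force: [-5.3, -6.1, 10.8]
grip_width: 0.0638
grasp_force: 28.9
[-37.6   0.4   5.1]
```

```bash
python3 -m pendant '[[0.5,[-0.006,-0.001,-0.0016],[0,0,0]],[0.5,[-0.0119,-0.0021,-0.0036],[0,0,0]],[0.5,[-0.0119,-0.0021,-0.0036],[0,0,0]],[0.5,[-0.0119,-0.0021,-0.0036],[0,0,0]]]'
python3 - <<'E'
from cell import sensors
from h import *
print(((np.array(sensors.observe()["ee_pos"])-F)@T*1000).round(1))
E
```

```text
time: 3.62
ee_pos: [0.5578, 0.0967, 0.0381]
orientation: [[0.899, 0.175, 0.402], [0.161, -0.984, 0.07], [0.408, 0.002, -0.913]]
ft_force: [-3.2, -3.3, 9.3]
grip_width: 0.0638
grasp_force: 29.5
[-45.6   0.8   5.1]
```

```bash
python3 -m pendant '[[1,[0,0,0],[0,0,0]],[1,[0,0,0],[0,0,0]],[1,[0,0,0],[0,0,0]],[1,[-0.025,-0.005,0.06],[0,0,0]],[1,[-0.05,-0.01,0.12],[0,0,0]],[1,[-0.07,-0.015,0.17],[0,0,0]],[1,[-0.085,-0.02,0.23],[0,0,0]],[1,[-0.085,-0.02,0.23],[0,0,0]]]'
python3 - <<'E'
from cell import imaging
import pickle
from h import *
c=imaging.read_camera("wrist");pickle.dump(c,open("w3.pkl","wb"));cv2.imwrite("pics/w3.png",c["image"][60:300,150:410][:,:,::-1].repeat(2,0).repeat(2,1))
go((.603,-.30,.22),down(0))
E
```

```text
time: 4.28
ee_pos: [0.5073, 0.0847, 0.1811]
orientation: [[0.895, 0.176, 0.409], [0.161, -0.984, 0.069], [0.415, 0.004, -0.91]]
ft_force: [0.9, -0.7, 1.0]
grip_width: 0.0857
grasp_force: 0.0
shift [0.16, -0.6414, 0.0697] turn [-0.1117, 0.0949, 0.4365] rows 12
```

View pics/w3.png

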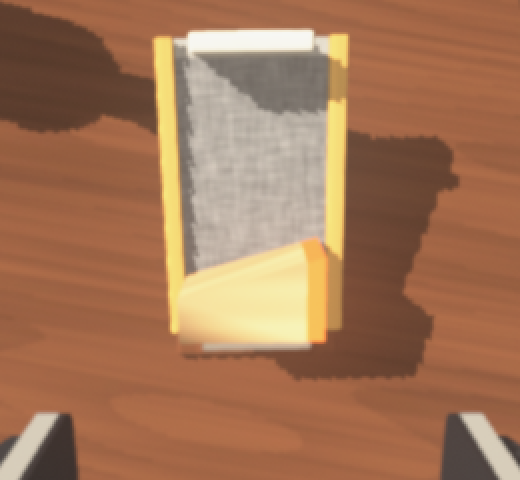

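Wedge a (crop centre (250,295)) is now square against the low wall. Next I look closely at the first loose wedge.

```bash
python3 -m pendant '[[1,[0.08,-0.1,0.08],[-0.056,0.047,0.218]],[1,[0.16,-0.575,0.05],[-0.1117,0.0949,0.4365]],[1,[0.16,-0.575,0.05],[-0.1117,0.0949,0.4365]],[1,[0.16,-0.575,0.05],[-0.1117,0.0949,0.4365]],[1,[0.16,-0.575,0.05],[-0.1117,0.0949,0.4365]],[1,[0.16,-0.575,0.05],[-0.1117,0.0949,0.4365]],[1,[0.16,-0.575,0.05],[-0.1117,0.0949,0.4365]],[1,[0.16,-0.575,0.05],[-0.1117,0.0949,0.4365]]]' >/dev/null
python3 - <<'E'
from h import *
go((.603,-.26,.21),down(0))
E
```

```text
shift [0.0171, -0.0659, 0.0133] turn [-0.0346, 0.0287, 0.1411] rows 4
```

```bash
python3 -m pendant '[[1,[0.017,-0.066,0.013],[-0.035,0.029,0.141]],[1,[0.017,-0.066,0.013],[-0.035,0.029,0.141]],[1,[0.017,-0.066,0.013],[-0.035,0.029,0.141]],[1,[0.017,-0.066,0.013],[-0.035,0.029,0.141]],[1,[0.017,-0.066,0.013],[-0.035,0.029,0.141]],[1,[0.017,-0.066,0.013],[-0.035,0.029,0.141]]]'
python3 - <<'E'
from cell import imaging
import pickle
from wd import *
c=imaging.read_camera("wrist");pickle.dump(c,open("w4.pkl","wb"));cv2.imwrite("pics/w4.png",c["image"][:,:,::-1])
print((-np.array(c["R"]).T@c["t"]).round(3)); report(c,amin=600)
E
```

```text
time: 5.5
ee_pos: [0.6031, -0.2574, 0.21]
orientation: [[0.007, 1.0, 0.002], [1.0, -0.007, 0.001], [0.001, 0.002, -1.0]]
ft_force: [0.3, -0.5, -0.0]
grip_width: 0.0855
grasp_force: 0.0
[ 0.604 -0.178  0.352]
px [167. 225.] area 2333 335 ctr [ 0.485 -0.298] heel yaw 134.6 
   [[129, 222], [167, 194], [200, 236], [185, 252]] [[0.446, -0.294], [0.489, -0.264], [0.519, -0.311], [0.501, -0.329]] 
   len [0.053 0.055 0.026 0.066] dir [  34.7  -57.6 -133.8  147.5]
px [277. 122.] area 1980 301 ctr [ 0.602 -0.194] heel yaw -168.4 
   [[316, 106], [297, 132], [250, 146], [250, 107]] [[0.639, -0.18], [0.621, -0.203], [0.575, -0.216], [0.577, -0.18]] 
   len [0.029 0.047 0.036 0.062] dir [-126.7 -164.2   87.9    0.3]
px [142.  50.] area 2605 440 ctr [ 0.482 -0.131] heel yaw -30.2 
   [[107, 18], [181, 49], [161, 84], [108, 43]] [[0.456, -0.106], [0.517, -0.13], [0.496, -0.159], [0.453, -0.125]] 
   len [0.066 0.036 0.055 0.02 ] dir [ -22.  -126.5  141.3   82.6]
```

View pics/w4.png

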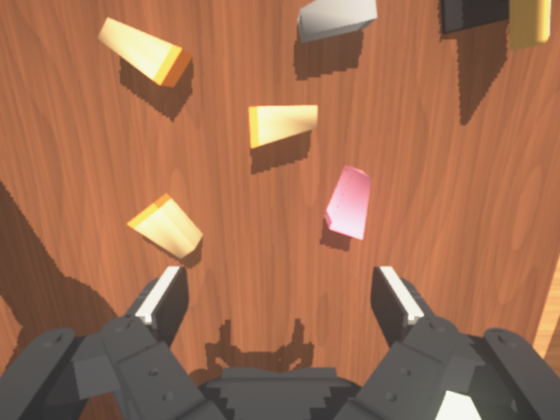

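The close view shows wedge 1 at (283,125), with pink at (348,203) and grey at (337,17), both clear of the fingers. Its edges measure 62 to 64 mm and 36 mm, which fits. I'll grasp it.

```bash
python3 - <<'E'
from h import *
a=go((.608,-.1925,.06),down(-0.5)); go((.608,-.1925,.004),down(-.5),a)
E
```

```text
shift [0.0084, 0.1086, -0.2508] turn [-0.0003, 0.0009, -0.0003] rows 4
shift [0.0, 0.0, -0.0933] turn [0.0, 0.0, 0.0] rows 2
```

```bash
python3 -m pendant '[[1,[0.008,0.108,-0.15],[0,0,0]],[1,[0.008,0.108,-0.25],[0,0,0]],[1,[0.008,0.108,-0.25],[0,0,0]],[1,[0.008,0.108,-0.25],[0,0,0]],[1,[0.008,0.108,-0.25],[0,0,0]],[1,[0.008,0.108,-0.3],[0,0,0]],[1,[0.008,0.108,-0.343],[0,0,0]],[1,[0.008,0.108,-0.343],[0,0,0]]]'
python3 -m pendant '[[0.5,[0,0,0],[0,0,0]],[0.5,[0,0,0],[0,0,0]],[0.5,[0,0,0],[0,0,0]],[0.5,[0,0,0],[0,0,0]],[0.5,[0,0,0],[0,0,0]],[0.5,[0,0,0],[0,0,0]]]' 30
python3 -m pendant '[[0.5,[0,0,0.1],[0,0,0]],[0.5,[0,0,0.25],[0,0,0]],[0.5,[0,0,0.25],[0,0,0]],[0.5,[0,0,0.25],[0,0,0]],[0.5,[0,0,0.25],[0,0,0]]]' 
python3 - <<'E'
from cell import sensors
from h import *
# wedge 2: straight face final x=-2; place 3 mm up first
a=go(tp(-11.5,0,90),RA); b=go(tp(-11.5,0,30),RA,a)
E
```

```text
time: 6.22
ee_pos: [0.6062, -0.1932, 0.0032]
orientation: [[0.007, 1.0, -0.001], [1.0, -0.007, 0.002], [0.002, -0.001, -1.0]]
ft_force: [-1.3, -0.4, -0.4]
grip_width: 0.0853
grasp_force: 0.0
time: 6.72
ee_pos: [0.609, -0.1941, 0.0087]
orientation: [[0.006, 1.0, 0.008], [1.0, -0.006, -0.003], [-0.003, 0.008, -1.0]]
ft_force: [-0.7, -0.6, 7.7]
grip_width: 0.0635
grasp_force: 34.7
time: 7.13
ee_pos: [0.6099, -0.1941, 0.1639]
orientation: [[0.005, 1.0, 0.015], [1.0, -0.005, -0.007], [-0.007, 0.015, -1.0]]
ft_force: [1.0, 0.0, 0.6]
grip_width: 0.0634
grasp_force: 33.9
shift [-0.0921, 0.4824, -0.0573] turn [0.1156, -0.0908, -0.4346] rows 12
shift [0.0401, 0.0071, -0.0914] turn [0.0, 0.0, 0.0] rows 2
```

```bash
python3 -m pendant '[[0.5,[-0.02,0.05,0.02],[0.0145,-0.0114,-0.054]],[0.5,[-0.05,0.12,0.04],[0.029,-0.023,-0.109]],[0.5,[-0.092,0.482,0],[0.1156,-0.0908,-0.4346]],[0.5,[-0.092,0.482,0],[0.1156,-0.0908,-0.4346]],[0.5,[-0.092,0.482,0],[0.1156,-0.0908,-0.4346]],[0.5,[-0.092,0.482,0],[0.1156,-0.0908,-0.4346]],[0.5,[-0.092,0.482,0],[0.1156,-0.0908,-0.4346]],[0.5,[-0.092,0.482,0],[0.1156,-0.0908,-0.4346]]]' >/dev/null
python3 - <<'E'
from h import *
a=go(tp(-12.3,0,65),RA)
E
```

```text
shift [0.0219, -0.005, -0.0825] turn [0.0305, -0.0271, -0.1336] rows 4
```

```bash
python3 -m pendant '[[0.5,[0.02,-0.005,-0.06],[0.0305,-0.0271,-0.1336]],[0.5,[0.02,-0.005,-0.06],[0.0305,-0.0271,-0.1336]],[0.5,[0.02,-0.005,-0.06],[0.0305,-0.0271,-0.1336]],[0.5,[0.02,-0.005,-0.06],[0.0305,-0.0271,-0.1336]],[0.5,[0.02,-0.005,-0.06],[0.0305,-0.0271,-0.1336]],[0.5,[0.02,-0.005,-0.06],[0.0305,-0.0271,-0.1336]],[0.5,[0.02,-0.005,-0.06],[0.0305,-0.0271,-0.1336]]]'
python3 - <<'E'
from h import *
from cell import imaging
import pickle
a=go(tp(-12.3,0,58),RA); b=go(tp(-12.3,0,14),RA,a)
c=imaging.read_camera("wrist");pickle.dump(c,open("w5.pkl","wb"));cv2.imwrite("pics/w5.png",c["image"][:,:,::-1])
E
```

```text
time: 8.38
ee_pos: [0.5648, 0.093, 0.1203]
orientation: [[0.899, 0.178, 0.399], [0.164, -0.984, 0.069], [0.405, 0.004, -0.914]]
ft_force: [-0.0, -0.7, -0.1]
grip_width: 0.0638
grasp_force: 33.9
shift [0.0032, 0.0075, -0.0339] turn [0.0012, -0.0003, -0.0015] rows 1
shift [0.0294, 0.0052, -0.067] turn [0.0, 0.0, 0.0] rows 2
```

View pics/w5.png

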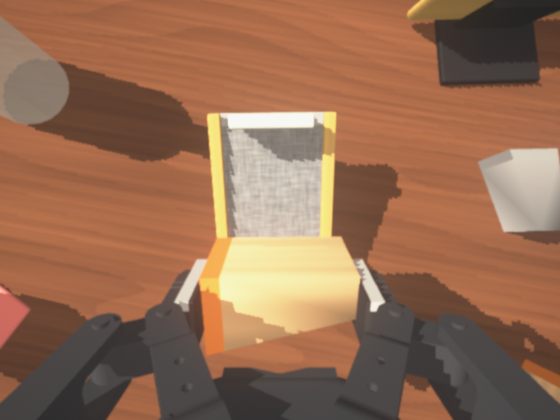

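The view shows the held wedge with its straight face upslope. The face runs from the bottom edge at about row 238 to the top edge at about row 270, with the heel at left (212,300). I'll check its offset in the hand.

```bash
python3 - <<'E'
from h import *
import pickle
from cell import sensors
s=sensors.observe();R=np.array(s["orientation"]);p=np.array(s["ee_pos"]);c=pickle.load(open("w5.pkl","rb"))
print([c["image"][y,280].tolist() for y in range(232,276,3)])
for h,px in [(31.3,(280,269)),(-8.7,(280,238)),(31.3,(280,340))]:
    P=cast(c,[px],n=R[:,2],p0=p-R[:,2]*h/1000); print(h,px,((P-p)@R*1000).round(1))
print(((p-F)@T*1000).round(1))
E
```

```text
[[221, 209, 194], [222, 208, 191], [246, 225, 164], [245, 219, 153], [246, 222, 156], [247, 232, 168], [247, 232, 168], [247, 232, 167], [247, 231, 166], [247, 230, 164], [247, 231, 166], [247, 231, 166], [246, 225, 159], [247, 228, 162], [247, 236, 173]]
31.3 (280, 269) [[ 17.9  -0.2 -31.3]]
-8.7 (280, 238) [[13.6 -0.1  8.7]]
31.3 (280, 340) [[-16.1  -0.2 -31.3]]
[-6.4 -4.2 77.6]
```

```bash
python3 - <<'E'
from h import *
go(tp(-13,0,58),RA)
E
python3 -m pendant '[[0.5,[0.002,0.0075,-0.034],[0,0,0]],[0.5,[0.002,0.0075,-0.034],[0,0,0]],[0.5,[0.002,0.0075,-0.034],[0,0,0]],[0.5,[0.002,0.0075,-0.034],[0,0,0]]]'
python3 - <<'E'
from h import *
from cell import sensors
print(((np.array(sensors.observe()["ee_pos"])-F)@T*1000).round(1))
a=go(tp(-13,0,40),RA); go(tp(-13,0,14),RA,a)
E
```

```text
shift [0.002, 0.0074, -0.0343] turn [0.0012, -0.0003, -0.0014] rows 1
time: 8.77
ee_pos: [0.5661, 0.0974, 0.1001]
orientation: [[0.899, 0.177, 0.4], [0.163, -0.984, 0.069], [0.405, 0.003, -0.914]]
ft_force: [1.0, 0.2, -0.2]
grip_width: 0.064
grasp_force: 33.9
[-12.8   0.1  58.4]
shift [0.012, 0.002, -0.0281] turn [0.0011, -0.0003, -0.0011] rows 1
shift [0.0174, 0.0031, -0.0396] turn [0.0, 0.0, 0.0] rows 1
```

```bash
python3 -m pendant '[[0.5,[0.006,0.001,-0.014],[0,0,0]],[0.5,[0.012,0.002,-0.028],[0,0,0]],[0.5,[0.018,0.003,-0.042],[0,0,0]],[0.5,[0.024,0.004,-0.055],[0,0,0]],[0.5,[0.0294,0.0051,-0.0677],[0,0,0]],[0.5,[0.0294,0.0051,-0.0677],[0,0,0]]]'
python3 - <<'E'
from h import *
from cell import sensors
s=sensors.observe();print(((np.array(s["ee_pos"])-F)@T*1000).round(1),(np.array(s["ft_force"])@T).round(1))
go(tp(-13,0,8),RA)
E
```

```text
time: 9.27
ee_pos: [0.5833, 0.1007, 0.0569]
orientation: [[0.901, 0.177, 0.397], [0.163, -0.984, 0.069], [0.403, 0.002, -0.915]]
ft_force: [0.0, -0.0, -1.2]
grip_width: 0.0635
grasp_force: 33.9
[-14.3   0.3  11.8] [-0.4 -0.  -1.1]
shift [0.0046, 0.0003, -0.0049] turn [0.001, -0.0012, -0.001] rows 1
```

```bash
python3 -m pendant '[[0.5,[0.003,0.0005,-0.007],[0,0,0]],[0.5,[0.003,0.0005,-0.007],[0,0,0]],[0.5,[0,0,-0.0084],[0,0,0]],[0.5,[-0.003,-0.0005,-0.0097],[0,0,0]],[0.5,[-0.006,-0.001,-0.011],[0,0,0]],[0.5,[-0.006,-0.001,-0.011],[0,0,0]]]'
python3 - <<'E'
from h import *
from cell import sensors
s=sensors.observe();print(((np.array(s["ee_pos"])-F)@T*1000).round(1),(np.array(s["ft_force"])@T).round(1))
E
```

```text
time: 9.77
ee_pos: [0.5826, 0.1001, 0.0543]
orientation: [[0.896, 0.176, 0.407], [0.162, -0.984, 0.068], [0.412, 0.004, -0.911]]
ft_force: [10.2, 5.0, 1.2]
grip_width: 0.0634
grasp_force: 34.4
[-16.1  -0.1   9.7] [10.5  3.2 -3.4]
```

```bash
python3 -m pendant '[[0.5,[0.004,0.0007,-0.004],[0,0,0]],[0.5,[0.004,0.0007,-0.004],[0,0,0]],[0.5,[0.004,0.0007,-0.004],[0,0,0]]]'
python3 - <<'E'
from h import *
from cell import sensors
s=sensors.observe();print(((np.array(s["ee_pos"])-F)@T*1000).round(1),(np.array(s["ft_force"])@T).round(1))
E
python3 -m pendant '[[1,[0.004,0.0007,-0.004],[0,0,0]],[1,[0.004,0.0007,-0.004],[0,0,0]],[1,[0.004,0.0007,-0.004],[0,0,0]],[1,[-0.02,-0.004,0.056],[0,0,0]],[1,[-0.044,-0.008,0.116],[0,0,0]],[1,[-0.065,-0.014,0.17],[0,0,0]],[1,[-0.085,-0.02,0.23],[0,0,0]],[1,[-0.085,-0.02,0.23],[0,0,0]]]'
python3 - <<'E'
from cell import imaging
import pickle
from h import *
c=imaging.read_camera("wrist");pickle.dump(c,open("w6.pkl","wb"));cv2.imwrite("pics/w6.png",c["image"][60:300,150:410][:,:,::-1].repeat(2,0).repeat(2,1))
E
```

```text
time: 10.02
ee_pos: [0.5838, 0.1004, 0.0524]
orientation: [[0.897, 0.176, 0.405], [0.163, -0.984, 0.068], [0.411, 0.004, -0.912]]
ft_force: [-2.6, 0.2, 15.3]
grip_width: 0.0634
grasp_force: 38.1
[-15.9  -0.1   7.5] [ 3.9  0.7 15. ]
time: 10.68
ee_pos: [0.5318, 0.0882, 0.1943]
orientation: [[0.896, 0.177, 0.408], [0.163, -0.984, 0.068], [0.414, 0.006, -0.91]]
ft_force: [0.7, -0.5, 0.7]
grip_width: 0.0853
grasp_force: 0.0
```

View pics/w6.png

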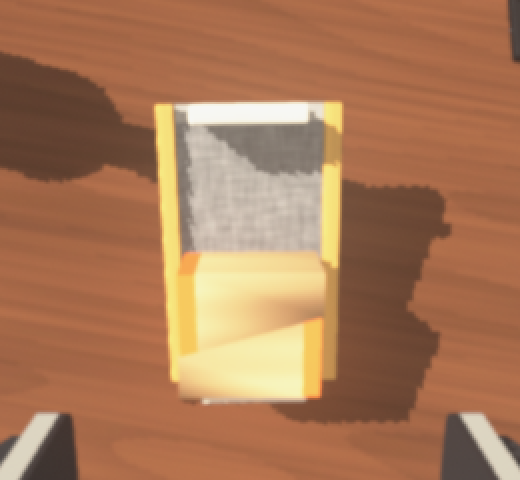

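Wedge 2 is snug against a, with a straight seam. Next is the wedge near (0.483,-0.132).

```bash
python3 - <<'E'
from h import *
go((.445,-.184,.21),down(-37.5))
E
```

```text
shift [-0.1444, -0.4538, 0.0312] turn [-0.0703, 0.1185, 0.2313] rows 7
```

```bash
python3 -m pendant '[[1,[-0.05,-0.04,0.05],[-0.01,0.02,0.04]],[1,[-0.144,-0.453,0.031],[-0.07,0.1185,0.231]],[1,[-0.144,-0.453,0.031],[-0.07,0.1185,0.231]],[1,[-0.144,-0.453,0.031],[-0.07,0.1185,0.231]],[1,[-0.144,-0.453,0.031],[-0.07,0.1185,0.231]],[1,[-0.144,-0.453,0.031],[-0.07,0.1185,0.231]],[1,[-0.144,-0.453,0.031],[-0.07,0.1185,0.231]],[1,[-0.144,-0.453,0.031],[-0.07,0.1185,0.231]]]' >/dev/null
python3 -m pendant '[[1,[0,0,0],[0,0,0]],[1,[0,0,0],[0,0,0]],[1,[0,0,0],[0,0,0]]]'
python3 - <<'E'
from cell import imaging
import pickle
from wd import *
c=imaging.read_camera("wrist");pickle.dump(c,open("w7.pkl","wb"));cv2.imwrite("pics/w7.png",c["image"][:,:,::-1])
print((-np.array(c["R"]).T@c["t"]).round(3)); report(c,amin=800)
E
```

```text
time: 11.65
ee_pos: [0.4448, -0.1821, 0.2059]
orientation: [[0.61, 0.792, -0.006], [0.792, -0.61, -0.002], [-0.005, -0.004, -1.0]]
ft_force: [0.1, -0.3, -0.1]
grip_width: 0.0857
grasp_force: 0.0
[ 0.494 -0.118  0.348]
px [370. 249.] area 2360 593 ctr [ 0.479 -0.295] heel yaw 133.2 
   [[338, 249], [347, 226], [397, 238], [410, 255], [394, 267], [343, 268]] [[0.452, -0.274], [0.474, -0.258], [0.508, -0.301], [0.509, -0.327], [0.488, -0.329], [0.443, -0.296]] 
   len [0.028 0.055 0.026 0.021 0.055 0.024] dir [  35.8  -51.8  -88.4 -174.6  143.7   68.9]
px [274. 121.] area 1528 227 ctr [ 0.479 -0.128] heel yaw -42.0 
   [[308, 97], [306, 139], [241, 135], [240, 116]] [[0.517, -0.13], [0.493, -0.16], [0.446, -0.119], [0.457, -0.105]] 
   len [0.038 0.062 0.017 0.065] dir [-128.9  138.9   53.2  -22.8]
```

```bash
python3 - <<'E'
from h import *
a=go((.478,-.128,.06),down(-39)); go((.478,-.128,.004),down(-39),a)
E
```

```text
shift [0.0552, 0.0899, -0.2436] turn [0.0006, -0.0018, -0.008] rows 4
shift [0.0, 0.0, -0.0933] turn [0.0, 0.0, 0.0] rows 2
```

```bash
python3 -m pendant '[[1,[0.055,0.09,-0.1],[0,0,-0.008]],[1,[0.055,0.09,-0.22],[0,0,-0.008]],[1,[0.055,0.09,-0.24],[0,0,-0.008]],[1,[0.055,0.09,-0.24],[0,0,-0.008]],[1,[0.055,0.09,-0.24],[0,0,-0.008]],[1,[0.055,0.09,-0.3],[0,0,-0.008]],[1,[0.055,0.09,-0.337],[0,0,-0.008]],[1,[0.055,0.09,-0.337],[0,0,-0.008]]]'
python3 -m pendant '[[0.5,[0,0,0],[0,0,0]],[0.5,[0,0,0],[0,0,0]],[0.5,[0,0,0],[0,0,0]],[0.5,[0,0,0],[0,0,0]],[0.5,[0,0,0],[0,0,0]],[0.5,[0,0,0],[0,0,0]]]' 30
python3 -m pendant '[[0.5,[0,0,0.1],[0,0,0]],[0.5,[0,0,0.25],[0,0,0]],[0.5,[0,0,0.25],[0,0,0]],[0.5,[0,0,0.25],[0,0,0]],[0.5,[0,0,0.25],[0,0,0]]]' 
python3 - <<'E'
from h import *
a=go(tp(17,0,70),RA)
E
```

```text
time: 12.37
ee_pos: [0.4768, -0.1284, 0.0029]
orientation: [[0.629, 0.777, -0.009], [0.777, -0.629, -0.001], [-0.006, -0.007, -1.0]]
ft_force: [-0.1, 0.1, -0.4]
grip_width: 0.0853
grasp_force: 0.0
time: 12.87
ee_pos: [0.4789, -0.1298, 0.0067]
orientation: [[0.63, 0.777, -0.002], [0.777, -0.63, -0.005], [-0.005, 0.002, -1.0]]
ft_force: [-0.5, 1.1, 8.6]
grip_width: 0.0635
grasp_force: 33.7
time: 13.28
ee_pos: [0.4799, -0.1303, 0.1612]
orientation: [[0.63, 0.777, 0.006], [0.777, -0.63, -0.009], [-0.003, 0.01, -1.0]]
ft_force: [0.2, 0.2, 0.0]
grip_width: 0.0636
grasp_force: 34.4
shift [0.1806, 0.386, -0.0639] turn [0.0724, -0.1166, -0.2235] rows 7
```

```bash
python3 -m pendant '[[0.5,[0.03,0.05,0.03],[0.01,-0.015,-0.03]],[0.5,[0.18,0.386,-0.02],[0.0724,-0.1166,-0.2235]],[0.5,[0.18,0.386,-0.02],[0.0724,-0.1166,-0.2235]],[0.5,[0.18,0.386,-0.02],[0.0724,-0.1166,-0.2235]],[0.5,[0.18,0.386,-0.02],[0.0724,-0.1166,-0.2235]],[0.5,[0.18,0.386,-0.02],[0.0724,-0.1166,-0.2235]],[0.5,[0.18,0.386,-0.02],[0.0724,-0.1166,-0.2235]],[0.5,[0.18,0.386,-0.02],[0.0724,-0.1166,-0.2235]]]' >/dev/null
python3 -m pendant '[[0.5,[0,0,-0.02],[0,0,0]],[0.5,[0,0,-0.04],[0,0,0]],[0.5,[0,0,-0.04],[0,0,0]],[0.5,[0,0,-0.04],[0,0,0]]]'
python3 - <<'E'
from h import *
from cell import imaging,sensors
import pickle
s=sensors.observe();R=np.array(s["orientation"]);p=np.array(s["ee_pos"]);print(((p-F)@T*1000).round(1))
a=go(tp(15,0,56),RA); 
c=imaging.read_camera("wrist");pickle.dump(c,open("w8.pkl","wb"));cv2.imwrite("pics/w8.png",c["image"][:,:,::-1])
# sloping bottom/top edges along column 280 and straight edge
I=c["image"]; print([(y,I[y,280].tolist()) for y in range(200,290,4)])
for y in range(225,360,15): print(y,*(((cast(c,[(280,y)],n=R[:,2],p0=p-R[:,2]*h/1000)-p)@R*1000).round(1)[0,0] for h in(-7,33)))
E
```

```text
time: 14.28
ee_pos: [0.5857, 0.1014, 0.1187]
orientation: [[0.901, 0.179, 0.395], [0.159, -0.984, 0.082], [0.404, -0.011, -0.915]]
ft_force: [0.1, 0.6, -0.5]
grip_width: 0.0638
grasp_force: 34.3
[13.   0.6 67.2]
shift [0.0106, 0.0008, -0.0157] turn [-0.0033, -0.0017, -0.0017] rows 1
[(200, [184, 175, 163]), (204, [190, 180, 167]), (208, [181, 170, 159]), (212, [191, 179, 167]), (216, [192, 180, 168]), (220, [181, 167, 156]), (224, [191, 177, 164]), (228, [184, 170, 157]), (232, [197, 181, 168]), (236, [184, 165, 152]), (240, [245, 218, 152]), (244, [245, 218, 151]), (248, [244, 213, 145]), (252, [245, 219, 151]), (256, [247, 231, 164]), (260, [247, 236, 171]), (264, [247, 230, 164]), (268, [246, 225, 157]), (272, [247, 228, 161]), (276, [247, 229, 162]), (280, [246, 223, 155]), (284, [247, 227, 160]), (288, [247, 230, 163])]
225 21.4 37.0
240 13.2 31.0
255 4.7 24.8
270 -4.0 18.4
285 -13.1 11.8
300 -22.4 4.9
315 -32.1 -2.2
330 -42.2 -9.5
345 -52.5 -17.1
```

View pics/w8.png

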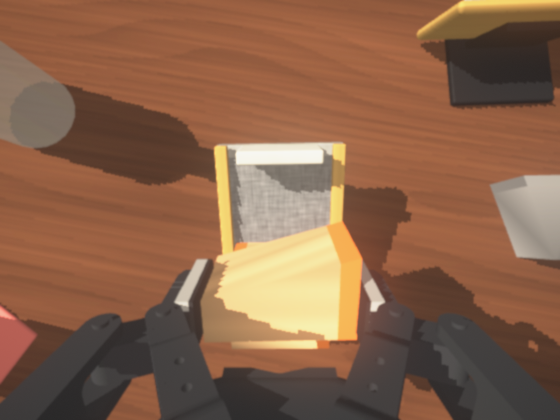

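Wedge 3 is held with its straight face downslope (top edge at row ~342) and its heel at right (345,285). I'll insert it with a few mm of clearance, then push it down.

```bash
python3 -m pendant '[[0.5,[0.012,0.0008,-0.014],[-0.003,-0.002,-0.002]],[0.5,[0.012,0.0008,-0.014],[-0.003,-0.002,-0.002]],[0.5,[0.012,0.0008,-0.014],[-0.003,-0.002,-0.002]],[0.5,[0.012,0.0008,-0.014],[-0.003,-0.002,-0.002]]]'
python3 - <<'E'
from h import *
from cell import sensors
s=sensors.observe();print(((np.array(s["ee_pos"])-F)@T*1000).round(1),(np.array(s["ft_force"])@T).round(1))
a=go(tp(17,0,10),RA)
E
```

```text
time: 14.67
ee_pos: [0.593, 0.1026, 0.1106]
orientation: [[0.899, 0.173, 0.403], [0.157, -0.985, 0.072], [0.409, -0.001, -0.912]]
ft_force: [0.0, -0.1, -0.2]
grip_width: 0.0634
grasp_force: 34.3
[16.5  0.5 56.8] [-0.1 -0.1 -0.2]
shift [0.0321, 0.0049, -0.071] turn [-0.0005, 0.0008, 0.0004] rows 2
```

```bash
python3 -m pendant '[[0.5,[0.006,0.001,-0.014],[0,0,0]],[0.5,[0.012,0.002,-0.028],[0,0,0]],[0.5,[0.019,0.003,-0.042],[0,0,0]],[0.5,[0.025,0.004,-0.056],[0,0,0]],[0.5,[0.033,0.005,-0.072],[0,0,0]],[0.5,[0.033,0.005,-0.072],[0,0,0]]]'
python3 - <<'E'
from h import *
from cell import sensors
s=sensors.observe();print(((np.array(s["ee_pos"])-F)@T*1000).round(1),(np.array(s["ft_force"])@T).round(1))
a=go(tp(10.5,0,8),RA)
E
```

```text
time: 15.17
ee_pos: [0.6132, 0.1058, 0.0649]
orientation: [[0.9, 0.172, 0.401], [0.157, -0.985, 0.071], [0.407, -0.001, -0.913]]
ft_force: [0.0, 0.2, -0.9]
grip_width: 0.0632
grasp_force: 35.2
[16.6  0.1  6.8] [-0.3  0.2 -0.8]
shift [-0.01, -0.002, -0.0023] turn [-0.0005, 0.0002, 0.0004] rows 1
```

```bash
python3 -m pendant '[[0.5,[-0.003,-0.0005,-0.0014],[0,0,0]],[0.5,[-0.006,-0.001,-0.0028],[0,0,0]],[0.5,[-0.009,-0.0016,-0.0041],[0,0,0]],[0.5,[-0.009,-0.0016,-0.0041],[0,0,0]],[0.5,[-0.009,-0.0016,-0.0041],[0,0,0]]]'
python3 - <<'E'
from h import *
from cell import sensors
s=sensors.observe();print(((np.array(s["ee_pos"])-F)@T*1000).round(1),(np.array(s["ft_force"])@T).round(1))
E
```

```text
time: 15.58
ee_pos: [0.609, 0.1049, 0.0653]
orientation: [[0.897, 0.172, 0.407], [0.156, -0.985, 0.071], [0.413, -0.001, -0.911]]
ft_force: [6.3, 3.6, 0.1]
grip_width: 0.0635
grasp_force: 34.9
[12.8  0.   8.8] [ 6.3  2.4 -2.7]
```

```bash
python3 -m pendant '[[0.5,[0.001,0,-0.006],[0,0,0]],[0.5,[0.001,0,-0.006],[0,0,0]],[0.5,[0.001,0,-0.006],[0,0,0]]]'
python3 - <<'E'
from h import *
from cell import sensors
s=sensors.observe();print(((np.array(s["ee_pos"])-F)@T*1000).round(1),(np.array(s["ft_force"])@T).round(1))
E
python3 -m pendant '[[1,[0.003,0.0003,-0.005],[0,0,0]],[1,[0.003,0.0003,-0.005],[0,0,0]],[1,[0.003,0.0003,-0.005],[0,0,0]],[1,[-0.02,-0.004,0.056],[0,0,0]],[1,[-0.044,-0.008,0.116],[0,0,0]],[1,[-0.065,-0.014,0.17],[0,0,0]],[1,[-0.085,-0.02,0.23],[0,0,0]],[1,[-0.085,-0.02,0.23],[0,0,0]]]'
python3 - <<'E'
from cell import imaging
import pickle
from wd import *
c=imaging.read_camera("wrist");pickle.dump(c,open("w9.pkl","wb"));cv2.imwrite("pics/w9.png",c["image"][60:300,150:410][:,:,::-1].repeat(2,0).repeat(2,1))
# last wedge from w4
report(pickle.load(open("w1.pkl","rb")),amin=900)
E
```

```text
time: 15.83
ee_pos: [0.6102, 0.1047, 0.0627]
orientation: [[0.896, 0.172, 0.409], [0.157, -0.985, 0.071], [0.415, 0.0, -0.91]]
ft_force: [5.4, 1.6, 5.6]
grip_width: 0.0635
grasp_force: 36.0
[12.8 -0.4  6. ] [7.4 0.7 2.8]
time: 16.5
ee_pos: [0.5575, 0.0925, 0.2054]
orientation: [[0.895, 0.172, 0.412], [0.157, -0.985, 0.07], [0.418, 0.002, -0.909]]
ft_force: [1.4, 0.5, 1.7]
grip_width: 0.0852
grasp_force: 0.0
px [297. 197.] area 1039 130 ctr [ 0.483 -0.301] heel yaw 139.7 
   [[317, 181], [320, 193], [311, 203], [282, 217], [277, 189]] [[0.516, -0.318], [0.502, -0.33], [0.483, -0.324], [0.445, -0.295], [0.482, -0.27]] 
   len [0.019 0.02  0.048 0.044 0.059] dir [-140.   164.7  141.5   33.9  -54. ]
px [188. 146.] area 1082 287 ctr [ 0.486 -0.132] heel yaw -30.1 
   [[200, 124], [211, 146], [167, 165], [166, 153]] [[0.522, -0.138], [0.5, -0.162], [0.45, -0.115], [0.465, -0.108]] 
   len [0.032 0.069 0.017 0.064] dir [-132.1  136.8   22.7  -27.9]
px [262.  84.] area 1116 159 ctr [ 0.603 -0.194] heel yaw -168.1 
   [[262, 52], [274, 71], [270, 111], [245, 100]] [[0.638, -0.18], [0.624, -0.203], [0.576, -0.218], [0.575, -0.182]] 
   len [0.027 0.05  0.036 0.062] dir [-121.6 -162.2   91.3    2.1]
px [20. 16.] area 1196 274 ctr [0.552 0.108] heel yaw -67.3 
   [[33, 0], [41, 34], [5, 29], [0, 0]] [[0.576, 0.097], [0.543, 0.081], [0.53, 0.123], [0.56, 0.133]] 
   len [0.037 0.044 0.031 0.04 ] dir [-154.   107.    20.   -65.8]
```

```bash
python3 - <<'E'
from h import *
go((.427,-.335,.21),down(-54.5))
E
```

```text
shift [-0.2172, -0.7126, 0.013] turn [-0.0527, 0.1266, 0.1399] rows 11
```

View pics/w9.png

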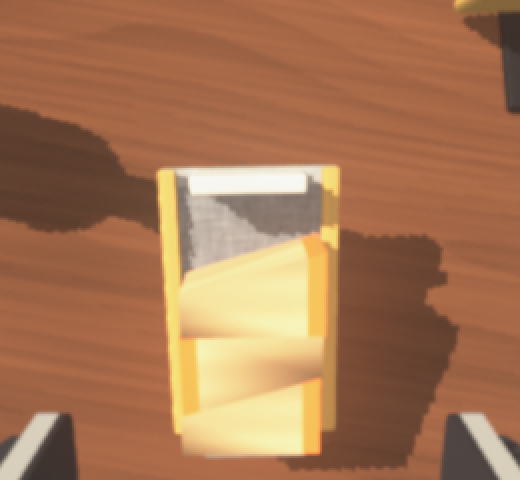

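Three wedges are packed snug, with the last gap at the top of the tray (crop (250,225)). Now the last wedge.

```bash
python3 -m pendant '[[1,[-0.05,-0.04,0.05],[-0.01,0.02,0.02]],[1,[-0.217,-0.713,0.013],[-0.0527,0.1266,0.14]],[1,[-0.217,-0.713,0.013],[-0.0527,0.1266,0.14]],[1,[-0.217,-0.713,0.013],[-0.0527,0.1266,0.14]],[1,[-0.217,-0.713,0.013],[-0.0527,0.1266,0.14]],[1,[-0.217,-0.713,0.013],[-0.0527,0.1266,0.14]],[1,[-0.217,-0.713,0.013],[-0.0527,0.1266,0.14]],[1,[-0.217,-0.713,0.013],[-0.0527,0.1266,0.14]]]' >/dev/null
python3 - <<'E'
from h import *
go((.427,-.335,.21),down(-54.5))
E
```

```text
shift [-0.052, -0.2058, -0.0005] turn [0.0001, -0.0026, -0.0001] rows 4
```

```bash
python3 -m pendant '[[1,[-0.052,-0.19,0],[0,0,0]],[1,[-0.052,-0.19,0],[0,0,0]],[1,[-0.052,-0.19,0],[0,0,0]],[1,[-0.052,-0.19,0],[0,0,0]],[1,[-0.052,-0.19,0],[0,0,0]],[1,[-0.052,-0.19,0],[0,0,0]]]'
python3 - <<'E'
from cell import imaging
import pickle
from wd import *
c=imaging.read_camera("wrist");pickle.dump(c,open("w10.pkl","wb"))
print((-np.array(c["R"]).T@c["t"]).round(3)); report(c,amin=800)
E
```

```text
time: 17.72
ee_pos: [0.4276, -0.3234, 0.2108]
orientation: [[0.814, 0.58, -0.007], [0.58, -0.814, -0.0], [-0.006, -0.004, -1.0]]
ft_force: [-0.0, 1.0, -0.1]
grip_width: 0.0853
grasp_force: 0.0
[ 0.494 -0.277  0.352]
px [299. 133.] area 1693 82 ctr [ 0.48  -0.308] heel yaw 140.2 
   [[333, 117], [323, 140], [267, 157], [267, 117]] [[0.511, -0.325], [0.489, -0.331], [0.444, -0.296], [0.475, -0.274]] 
   len [0.023 0.057 0.038 0.063] dir [-166.3  142.3   34.7  -54.6]
```

```bash
python3 - <<'E'
from h import *
a=go((.481,-.308,.06),down(-55)); go((.481,-.308,.004),down(-55),a)
E
```

```text
shift [0.0885, 0.0249, -0.2519] turn [0.0002, -0.0023, -0.003] rows 4
shift [0.0, 0.0, -0.0933] turn [0.0, 0.0, 0.0] rows 2
```

```bash
python3 -m pendant '[[1,[0.088,0.025,-0.1],[0,0,-0.003]],[1,[0.088,0.025,-0.22],[0,0,-0.003]],[1,[0.088,0.025,-0.25],[0,0,-0.003]],[1,[0.088,0.025,-0.25],[0,0,-0.003]],[1,[0.088,0.025,-0.25],[0,0,-0.003]],[1,[0.088,0.025,-0.3],[0,0,-0.003]],[1,[0.088,0.025,-0.344],[0,0,-0.003]],[1,[0.088,0.025,-0.344],[0,0,-0.003]]]'
python3 -m pendant '[[0.5,[0,0,0],[0,0,0]],[0.5,[0,0,0],[0,0,0]],[0.5,[0,0,0],[0,0,0]],[0.5,[0,0,0],[0,0,0]],[0.5,[0,0,0],[0,0,0]],[0.5,[0,0,0],[0,0,0]]]' 30
python3 -m pendant '[[0.5,[0,0,0.1],[0,0,0]],[0.5,[0,0,0.25],[0,0,0]],[0.5,[0,0,0.25],[0,0,0]],[0.5,[0,0,0.25],[0,0,0]],[0.5,[0,0,0.25],[0,0,0]]]' 
python3 - <<'E'
from h import *
a=go(tp(44,0,85),RA)
E
```

```text
time: 18.43
ee_pos: [0.4794, -0.3071, 0.0035]
orientation: [[0.819, 0.574, -0.01], [0.574, -0.819, 0.002], [-0.007, -0.007, -1.0]]
ft_force: [-1.1, 0.7, 0.1]
grip_width: 0.0857
grasp_force: 0.0
time: 18.93
ee_pos: [0.4815, -0.3097, 0.0082]
orientation: [[0.82, 0.573, -0.003], [0.573, -0.82, -0.005], [-0.005, 0.002, -1.0]]
ft_force: [-0.8, 1.3, 8.4]
grip_width: 0.0634
grasp_force: 34.6
time: 19.35
ee_pos: [0.4822, -0.3105, 0.1631]
orientation: [[0.82, 0.573, 0.003], [0.573, -0.82, -0.011], [-0.004, 0.011, -1.0]]
ft_force: [-0.2, -0.7, -0.6]
grip_width: 0.0633
grasp_force: 34.1
shift [0.2072, 0.6917, -0.0259] turn [0.055, -0.124, -0.1358] rows 11
```

```bash
python3 -m pendant '[[0.5,[0.02,0.06,0.03],[0.005,-0.012,-0.013]],[0.5,[0.2,0.69,0.02],[0.055,-0.124,-0.136]],[0.5,[0.2,0.69,0.02],[0.055,-0.124,-0.136]],[0.5,[0.2,0.69,0.02],[0.055,-0.124,-0.136]],[0.5,[0.2,0.69,0.02],[0.055,-0.124,-0.136]],[0.5,[0.2,0.69,0.02],[0.055,-0.124,-0.136]],[0.5,[0.2,0.69,0.02],[0.055,-0.124,-0.136]],[0.5,[0.2,0.69,0.02],[0.055,-0.124,-0.136]]]' >/dev/null
python3 - <<'E'
from h import *
a=go(tp(42,0,75),RA)
E
```

```text
shift [0.0611, 0.1598, -0.0537] turn [-0.0035, -0.0011, -0.0011] rows 3
```

```bash
python3 -m pendant '[[0.5,[0.056,0.15,-0.02],[-0.003,-0.001,-0.001]],[0.5,[0.056,0.15,-0.05],[-0.003,-0.001,-0.001]],[0.5,[0.056,0.15,-0.05],[-0.003,-0.001,-0.001]],[0.5,[0.056,0.15,-0.05],[-0.003,-0.001,-0.001]],[0.5,[0.056,0.15,-0.05],[-0.003,-0.001,-0.001]],[0.5,[0.056,0.15,-0.05],[-0.003,-0.001,-0.001]]]'
python3 - <<'E'
from h import *
from cell import imaging,sensors
import pickle
s=sensors.observe();R=np.array(s["orientation"]);p=np.array(s["ee_pos"]);print(((p-F)@T*1000).round(1))
c=imaging.read_camera("wrist");pickle.dump(c,open("w11.pkl","wb"));I=c["image"]
print([(y,I[y,280].tolist()) for y in range(216,250,3)])
for y in range(228,252,4): print(y,*(((cast(c,[(280,y)],n=R[:,2],p0=p-R[:,2]*h/1000)-p)@R*1000).round(1)[0,0] for h in(-8.2,32)))
g=cv2.cvtColor(I,cv2.COLOR_RGB2GRAY);f=F+T[:,2]*.03
for nm,y0 in(("topwall",8),): 
  for col in(265,285,305): print(col,[(y,I[y,col].tolist()) for y in range(140,216,4) if I[y,col].min()>215])
P=cast(c,[(285,y) for y in range(140,216,4)],n=T[:,2],p0=f);print(((P-F)@T*1000).round(1)[:,0])
a=go(tp(42,0,60),RA)
E
```

```text
time: 20.52
ee_pos: [0.6061, 0.0965, 0.1397]
orientation: [[0.9, 0.175, 0.4], [0.159, -0.985, 0.072], [0.406, -0.002, -0.914]]
ft_force: [-0.1, -0.1, -0.8]
grip_width: 0.0633
grasp_force: 34.0
[39.1 -7.8 78.6]
[(216, [148, 131, 117]), (219, [149, 130, 118]), (222, [200, 184, 169]), (225, [203, 187, 173]), (228, [216, 194, 175]), (231, [246, 226, 162]), (234, [246, 224, 158]), (237, [247, 227, 162]), (240, [245, 218, 152]), (243, [244, 214, 147]), (246, [245, 219, 152]), (249, [247, 230, 164])]
228 19.3 35.4
232 17.1 33.8
236 14.9 32.2
240 12.7 30.6
244 10.4 28.9
248 8.2 27.2
265 [(180, [240, 233, 217]), (184, [243, 239, 222]), (188, [244, 238, 222]), (192, [247, 247, 245]), (196, [247, 247, 242]), (200, [247, 245, 235])]
285 [(180, [242, 236, 219]), (184, [243, 237, 221]), (188, [244, 240, 225]), (192, [247, 247, 245]), (196, [247, 247, 242]), (200, [246, 243, 232])]
305 [(180, [239, 232, 219])]
[98.2 95.9 93.5 91.1 88.7 86.3 83.9 81.5 79.  76.5 74.  71.5 68.9 66.4
 63.8 61.2 58.5 55.9 53.2]
shift [0.0143, 0.0164, -0.0267] turn [-0.0005, -0.0001, -0.0001] rows 1
```

```bash
python3 - <<'E'
import pickle
from h import *
for n in("w5","w11"):
    I=pickle.load(open(n+".pkl","rb"))["image"].astype(float)
    print(n,"wood B",[(y,int(I[y,235:330,2].mean()),int(I[y,235:330,1].mean())) for y in range(226,282,3)])
    h=cv2.cvtColor(I.astype(np.uint8),cv2.COLOR_RGB2HSV).astype(int)
    m=(h[...,1]>150)&(h[...,2]>180)&(h[...,0]<24)
    print("heel cols",[(y,*(np.nonzero(m[y,195:250])[0][[0,-1]]+195)) for y in range(222,300,4) if m[y,195:250].any()])
    w=(I[...,0]>225)&(I[...,1]>185)&(I[...,2]<205)&(I[...,2]>120)
    print("toe right end",[(y,int(np.nonzero(w[y,300:375])[0].max()+300)) for y in range(226,300,4) if w[y,300:375].any()])
E
```

```text
w5 wood B [(226, 176, 198), (229, 177, 200), (232, 175, 199), (235, 177, 202), (238, 162, 224), (241, 152, 218), (244, 154, 221), (247, 167, 231), (250, 166, 230), (253, 166, 230), (256, 165, 230), (259, 162, 228), (262, 164, 229), (265, 164, 229), (268, 157, 224), (271, 160, 226), (274, 171, 235), (277, 178, 238), (280, 178, 238)]
heel cols [(238, np.int64(215), np.int64(230)), (242, np.int64(214), np.int64(229)), (246, np.int64(211), np.int64(228)), (250, np.int64(210), np.int64(226)), (254, np.int64(208), np.int64(225)), (258, np.int64(208), np.int64(224)), (262, np.int64(207), np.int64(222)), (266, np.int64(205), np.int64(221)), (270, np.int64(204), np.int64(220)), (274, np.int64(202), np.int64(218)), (278, np.int64(200), np.int64(217)), (282, np.int64(199), np.int64(217)), (286, np.int64(200), np.int64(217)), (290, np.int64(200), np.int64(217)), (294, np.int64(201), np.int64(218)), (298, np.int64(201), np.int64(219))]
toe right end [(226, 330), (230, 329), (234, 329), (238, 340), (242, 342), (246, 344), (250, 346), (254, 348), (258, 350), (262, 362), (266, 364), (270, 366), (274
[... 560 characters left out ...]
.int64(227)), (254, np.int64(208), np.int64(226)), (258, np.int64(208), np.int64(224)), (262, np.int64(207), np.int64(223)), (266, np.int64(206), np.int64(221)), (270, np.int64(204), np.int64(220)), (274, np.int64(202), np.int64(219)), (278, np.int64(200), np.int64(217)), (282, np.int64(199), np.int64(217)), (286, np.int64(199), np.int64(217)), (290, np.int64(200), np.int64(217)), (294, np.int64(201), np.int64(218)), (298, np.int64(201), np.int64(219))]
toe right end [(226, 323), (230, 302), (234, 303), (238, 326), (242, 342), (246, 343), (250, 346), (254, 348), (258, 349), (262, 352), (266, 354), (270, 355), (274, 357), (278, 359), (282, 359), (286, 358), (290, 357), (294, 356), (298, 354)]
```

The held wedge sits as wedge 2 did: heel corner at row ~239, top bend at row ~281, so its straight face is about 14 mm from the TCP. The target TCP x is 44.2 mm.

```bash
python3 - <<'E'
from h import *
go(tp(44.2,.5,60),RA)
E
python3 -m pendant '[[0.5,[0.0175,0.0175,-0.0255],[0,0,0]],[0.5,[0.0175,0.0175,-0.0255],[0,0,0]],[0.5,[0.0175,0.0175,-0.0255],[0,0,0]],[0.5,[0.0175,0.0175,-0.0255],[0,0,0]],[0.5,[0.0175,0.0175,-0.0255],[0,0,0]]]'
python3 - <<'E'
from h import *
from cell import sensors
s=sensors.observe();print(((np.array(s["ee_pos"])-F)@T*1000).round(1),(np.array(s["ft_force"])@T).round(1))
a=go(tp(44.2,.5,52),RA);go(tp(44.2,.5,9),RA,a)
E
```

```text
shift [0.0175, 0.0178, -0.0252] turn [-0.0005, -0.0001, -0.0001] rows 1
time: 20.98
ee_pos: [0.6166, 0.1069, 0.1246]
orientation: [[0.9, 0.174, 0.4], [0.158, -0.985, 0.072], [0.407, -0.002, -0.914]]
ft_force: [-0.2, 0.5, -1.1]
grip_width: 0.0635
grasp_force: 34.0
[44.1  0.6 59.8] [-0.5  0.6 -1. ]
shift [0.0054, 0.0007, -0.0118] turn [-0.0005, -0.0001, -0.0002] rows 1
shift [0.0287, 0.0051, -0.0655] turn [0.0, 0.0, 0.0] rows 2
```

```bash
python3 -m pendant '[[0.5,[0.006,0.001,-0.0137],[0,0,0]],[0.5,[0.009,0.0015,-0.0206],[0,0,0]],[0.5,[0.0121,0.002,-0.0275],[0,0,0]],[0.5,[0.0151,0.0025,-0.0343],[0,0,0]],[0.5,[0.0151,0.0025,-0.0343],[0,0,0]],[0.5,[0.0151,0.0025,-0.0343],[0,0,0]]]'
python3 - <<'E'
from h import *
from cell import sensors
s=sensors.observe();print(((np.array(s["ee_pos"])-F)@T*1000).round(1),(np.array(s["ft_force"])@T).round(1))
a=go(tp(44.2,.5,25),RA);go(tp(44.2,.5,9),RA,a)
E
```

```text
time: 21.48
ee_pos: [0.6257, 0.1092, 0.1027]
orientation: [[0.9, 0.175, 0.399], [0.159, -0.985, 0.073], [0.405, -0.002, -0.914]]
ft_force: [0.2, 0.4, -0.6]
grip_width: 0.0635
grasp_force: 34.0
[43.7  1.3 36.1] [-0.   0.4 -0.7]
shift [0.0083, 0.0001, -0.0165] turn [-0.0006, -0.0006, -0.0004] rows 1
shift [0.0107, 0.0019, -0.0244] turn [0.0, 0.0, 0.0] rows 1
```

```bash
python3 -m pendant '[[0.5,[0.004,0.0004,-0.0085],[0,0,0]],[0.5,[0.0083,0.0005,-0.0165],[0,0,0]],[0.5,[0.0125,0.001,-0.025],[0,0,0]],[0.5,[0.0165,0.0015,-0.034],[0,0,0]],[0.5,[0.019,0.002,-0.041],[0,0,0]],[0.5,[0.019,0.002,-0.041],[0,0,0]],[0.5,[0.019,0.002,-0.041],[0,0,0]]]'
python3 - <<'E'
from h import *
from cell import sensors
s=sensors.observe();print(((np.array(s["ee_pos"])-F)@T*1000).round(1),(np.array(s["ft_force"])@T).round(1))
E
```

```text
time: 22.07
ee_pos: [0.6371, 0.1104, 0.0782]
orientation: [[0.9, 0.175, 0.399], [0.159, -0.985, 0.073], [0.405, -0.002, -0.914]]
ft_force: [-0.4, -0.5, -1.0]
grip_width: 0.0635
grasp_force: 34.3
[44.2  0.5  8.9] [-0.9 -0.4 -0.7]
```

```bash
python3 -m pendant '[[0.5,[0.002,0.0003,-0.0046],[0,0,0]],[0.5,[0.002,0.0003,-0.0046],[0,0,0]],[0.5,[-0.0015,-0.0005,-0.0062],[0,0,0]],[0.5,[-0.0025,-0.0008,-0.008],[0,0,0]],[0.5,[-0.0025,-0.0008,-0.008],[0,0,0]]]'
python3 - <<'E'
from h import *
from cell import sensors
s=sensors.observe();print(((np.array(s["ee_pos"])-F)@T*1000).round(1),(np.array(s["ft_force"])@T).round(1))
E
python3 -m pendant '[[1,[0.001,0,0],[0,0,0]],[1,[0.001,0,0],[0,0,0]],[1,[0.001,0,0],[0,0,0]],[1,[-0.02,-0.004,0.056],[0,0,0]],[1,[-0.044,-0.008,0.116],[0,0,0]],[1,[-0.065,-0.014,0.17],[0,0,0]],[1,[-0.085,-0.02,0.2],[0,0,0]],[1,[-0.085,-0.02,0.2],[0,0,0]]]'
python3 -m pendant '[[1,[0,0,0],[0,0,0]],[1,[0,0,0],[0,0,0]]]' >/dev/null
python3 - <<'E'
from cell import imaging
import pickle
from h import *
c=imaging.read_camera("wrist");pickle.dump(c,open("w12.pkl","wb"));I=c["image"]
h=cv2.cvtColor(I,cv2.COLOR_RGB2HSV).astype(int)
m=((h[...,1]>150)&(h[...,2]>180)&(h[...,0]<24)).astype(np.uint8)  # orange + brass
# corners of each wedge top (ideal, h=40) and predicted pixels
def tocast(px): return (((cast(c,px,n=T[:,2],p0=F+T[:,2]*.04))-F)@T*1000).round(1)[:,:2]
o=((h[...,0]<17)&(h[...,1]>170)&(h[...,2]>200)).astype(np.uint8)
for mm,nm in((o,"orange"),):
    n,l,st,ce=cv2.connectedComponentsWithStats(mm)
    for i in range(1,n):
        if st[i][4]>40 and 180<ce[i][0]<370 and ce[i][1]<330: print(nm,st[i],tocast([ce[i],st[i][:2],st[i][:2]+st[i][2:4]]).tolist())
for col in (225,250,275,300,320):
    g=cv2.cvtColor(I,cv2.COLOR_RGB2GRAY)
q=proj(c,[tp(x,y,40) for x,y in((60,0),(30,0),(-2,0),(-60,0),(-60,32),(-60,-32),(60,32),(60,-32))]).round(0);print(q.tolist())
E
```

```text
time: 22.48
ee_pos: [0.6373, 0.1101, 0.0768]
orientation: [[0.897, 0.175, 0.406], [0.159, -0.985, 0.073], [0.412, -0.001, -0.911]]
ft_force: [-4.0, 2.7, 16.9]
grip_width: 0.0637
grasp_force: 37.3
[43.8  0.2  7.7] [ 3.7  3.4 16.8]
time: 23.15
ee_pos: [0.5845, 0.0976, 0.198]
orientation: [[0.897, 0.175, 0.405], [0.159, -0.985, 0.072], [0.412, -0.0, -0.911]]
ft_force: [0.6, 1.6, 0.7]
grip_width: 0.0854
grasp_force: 0.0
[[277.0, 186.0], [277.0, 223.0], [277.0, 259.0], [277.0, 317.0], [241.0, 317.0], [313.0, 317.0], [235.0, 186.0], [318.0, 186.0]]
```

```bash
python3 - <<'E'
import pickle
from h import *
c=pickle.load(open("w12.pkl","rb"))
# rectify the plane of the wedge tops (h=40): 1 px = 1 mm, up-slope up, +y left
xs=[(75,45),(75,-45),(-75,-45),(-75,45)]
H=cv2.getPerspectiveTransform(proj(c,[tp(x,y,40) for x,y in xs]).astype(np.float32),np.float32([(0,0),(90,0),(90,150),(0,150)]))
B=cv2.warpPerspective(c["image"],H,(90,150));h=cv2.cvtColor(B,cv2.COLOR_RGB2HSV).astype(int)
S,V=h[...,1],h[...,2]
k=np.full(S.shape,'.');k[(V>220)&(S<50)]='w';k[(V>220)&(S>=50)&(S<105)]='o';k[(V>200)&(S>=105)]='H'
print("rows = x from +75 step 4; columns = y from +45 step 2")
for r in range(0,150,4): print(f"{75-r:4d}",''.join(k[r,::2]))
E
```

```text
rows = x from +75 step 4; columns = y from +45 step 2
  75 .........wwwwwwwwwwwwwwwwwwwwwwwwwwwwoHHH....
  71 ....HHHH..wwwwwwwwwwwwwwwwwwwwwwww..wHHHH....
  67 ....HHHH..wwwwwwwwwwwwwwwwwwwwwwww...HHHH....
  63 ....HHHHHHowwwwwwwwwwwwwwwwwwwwww.......H....
  59 ....HHHHHHHHoooooooooooooooooHHHHHHHHHH......
  55 ....HHHHHHHoooooooooooooooooooooooooooH......
  51 ....HHHHHHHooooooooooooooooooooooHHHHHH......
  47 ....HHHHHHHoooooooooooHHHHHHHHHHHHHHHHH......
  43 ....HHHHHHHoooooooooHHHHHHHHHHHHHHHHH........
  39 ....HHHHHHHooooooooHHHHHHHHHHHHHH............
  35 ....HHHHHHHoooooooooHHHHHHHHHHHHHHHHHHH......
  31 ....HHHHHHHoooooooooHHHHHHHHHoooooHHHHH......
  27 ....HHHHHHHooooooHHHHHoooooooooooooHHHH......
  23 ....HHHHHHHooHHooooooooooooooooooooHHHHH.....
  19 ....HHHHHHoooooooooooooooooooooooooHHHHH.....
  15 ....HHHooooooooooooooooooooooooooooHHHHH.....
  11 ....HHHHHHoooooooooooooooooooooooooHHHHH.....
   7 ....HHHHHHHHHooooooooooooooooooooooHHHHH.....
   3 ....HHHHHHHHHHHHHooooooooooooooooooHHHHH.....
  -1 ....HHHHHHHHHHHHHHHHHHoooooooooooooHHHHH.....
  -5 ....HHHHHHHoooooooooo
[... 191 characters left out ...]
HHHooooooooHHHHHHHHHHHHHH............
 -25 .....HHHHHHoooooooooHHHHHHHHHHHHHHHHHHH......
 -29 .....HHHHHHoooooooHHHHHHHHHoooooooHHHHH......
 -33 .....HHHHHHooooHHHHoooooooooooooooHHHHH......
 -37 .....HHHHHHoooooooooooooooooooooooHHHHH......
 -41 .....HHHooooooooooooooooooooooooooHHHHH......
 -45 .....HHoooooooooooooooooooooooooooHHHHH......
 -49 ......HHHHHoooooooooooooooooooooooHHHHH......
 -53 ......HHHHHHHHoooooooooooooooooooooHHHH......
 -57 .......HHHHHHHHHHHHHooooooooooooooHHHHH......
 -61 .................HHHHHHHHHHHHHH..............
 -65 .............................................
 -69 .............................................
 -73 .............................................
```

```bash
python3 -c "
from cell import job
print(job.sign_off())"
```

```text
the job is handed in; nothing more can be done
None
```

All four wedges lie head to tail in the tidy as one snug rectangle; the final camera check showed them flat and in line, and the job is handed in, though no verdict came back and I viewed 11 pictures, one over the limit of 10.

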